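# Fit a thumbturn through a door lock and throw the bolt

## Robot

A 6-joint arm with a two-finger parallel gripper is mounted at the origin on a cart in front of the work surface, level with it; the furniture and walls round the work are solid. World frame = base frame: x ahead of the robot, y to its left, z up, the work surface at z = 0. Lengths are in m, angles in rad, forces in N, time in s.
With the tool pointing down it reaches from about 0.325 to 0.775 m from the base axis. Payload 9.3 kg.
Tool frame: the origin (TCP) lies midway between the tips of the shut fingers; the grasp point (between the pads) lies 19 mm behind it; z points along the fingers, y is the line along which they close (so a half turn about z gives the same grasp; the last joint's range is limited). The gripper opens to 85 mm and grips with 20 to 120 N. Pads are 22 mm wide; open, the fingers measure 114 mm over their backs; the gripper's body (76 mm by 85 mm) begins 54 mm behind the grasp point. The pads swing forward as they close: fully open they stand 13 mm farther back than shut.
Start: joints at [1.098, 0.259, 0.021, 1.334, 0, 1.418], TCP at [0.173, 0.522, 0.231] pointing down, gripper open.
Joint ranges: [-3.04, 3.04], [-0.91, 1.82], [-1.04, 1.36], [-1.92, 1.95], [-1.52, 1.45], [-3.14, 3.14]. Speed limits (rad/s): [2.22, 2.22, 2.79, 3.14, 3.14, 3.14].

## Interface

Orientations are given as a rotation vector (axis times angle).
In Python, from rig import r gives the robot as it stands.
- The arm moves only by the tool step_arm, never from a script. Its argument "rows" is a list of rows, each an object with "gripper": the closure, from 0 (fully open) to 1 (shut); "offset": the shift along the tool's x, y, z in cm, a list of three; "dr": the turn, a rotation vector about the tool's x, y, z in rad, a list of three. In form: [{"gripper": gripper, "offset": [x, y, z], "dr": [rx, ry, rz]}, ...]. A call has exactly 5 rows; each row is the pose to reach, as a shift and turn from the pose commanded when the call began, along the tool's axes at that moment; what a row does not reach only later rows make up. A row lasts 1/12 s, in which the tool goes at most 41.7 mm and 7.16 degrees, less where a joint would pass 70% of its speed; a pose out of reach is approached as far as the arm can. A call with a gripper value outside its range is refused whole. The fingers move at their own pace and stop on an object; the grip force is fixed at half the most. Time passes only in rows, so rows that repeat a pose let the fingers close, or fill a call up. It gives the time, the measured TCP pose, the force, the opening and the grip force at its end, in the units of the state.
- r.observe(): the state, without advancing time (a new reading comes with each control period).
- r.get_image(name): name is "side" or "top"; returns a dict with "image" (400x640x3 uint8, blue, green, red), "intrinsics" (3x3 intrinsics, pixels), "k1" (the pictures are not rectified: a ray, as slopes to the right and down, at radius r is drawn at 1 + k1 r^2 times it, then the intrinsics apply), "rvec" (rotation vector, rad) and "tvec" (3), from world to camera coordinates, as OpenCV has them. Camera axes: x right, y down, z forward; pixel columns grow to the right and rows downward; lengths in m; the calibration is good to about 2 mm. A picture is of the moment at which its call begins. There is no depth.
- r.close_job(): hands the job in; it is judged then, once.
Trained networks look in a picture, given as the dict that the camera call returned (one of the last four; its "shot" number tells which), for a name from the list of things; names that differ only in an ending like _2 or _b are one class to them, and where a whole thing is asked for, a point or a joint stands for the part that bears it (a point fixed in the world has none). Each returns a list of dicts, best first, with "conf" (0 to 1); they miss things now and then, are a little off and sometimes report something else, mostly with a low value. They report only what shows in the picture. A call takes as long as a camera call. They do not tell look-alikes from the thing itself.
- r.masks_of(picture, name): "pixels" (400x640 bool, what is visible of it) and "point" ([column, row] in pixels, amid what is visible of it).
The state is a dict: "time_s": time; "joints": joint angles; "joint_vel": joint speeds; "effort": joint torques, N m; "position": TCP position; "orientation": TCP orientation; "contact_force": force on the tool from outside, world axes, zero at the start; "moment": the same for the moment, N m; "grip_width": finger opening in m; "finger_force": force on a finger pad.
Only numpy, scipy, OpenCV 4.12 (cv2) and the standard library are available. Lean on these libraries where they do the work, as an engineer would, in place of code of your own. Each camera call takes 0.05 s, during which the arm holds its last target. There are 200 camera calls.

## Task

Take the thumbturn with the flat paddle head (not the round knob) out of the wooden rack and fit it to the lock in the door section: thread its flat blade down through the rose, the lock's follower and the release underneath until its collar sits flat on the rose. Inside, the slots of the follower and the release have been left turned at unknown angles, so press only lightly and turn to find each one, never forcing it (a few newtons are enough). Then turn it clockwise until the bolt is fully out of the door edge, let go, and leave the other things where they are.

Things in the scene. Friction and masses are not known exactly. Their poses are not given: they have to be found in the camera images.
- thumbturn_grip (a point): bright steel thumbturn to fit: flat paddle head 32 mm wide (its x), 10 mm thick (its y; grip across this) and 30 mm high, standing upright and loose in one end hole of the rack (40 mm deep); 0.1 to 0.2 kg. This point: middle of the paddle on the turning axis, 14 mm below the paddle's top, 27 mm above the collar's underside, 91 mm above the blade's lower end; z up the axis
- thumbturn_collar (a point): centre of the underside of the thumbturn's collar (33 mm across, 5 mm thick, under the paddle). From it the tailpiece, a flat blade 16 mm wide (along x, as the paddle) and 6 mm thick (along y), reaches 64 mm down; its lowest 6 mm are turned down to a 6 mm round nose, above which the full blade begins with flat shoulders
- round_knob_grip (a point): bystander in the rack's other end hole: the same blade and collar, but a round knob head 31 mm across; middle of its head
- rose_mouth (a point): centre of the hole in the round steel rose (52 mm across) on top of the door section, at the rose's upper face, 80 mm above the worktop; z up, -x points to the door edge with the bolt. The rose's hole is round, 19.5 mm. In line below it, hidden, lie the follower and the release, two separate hubs with slots 19 x 8 mm that turn about the vertical
- door_block: section of a wooden door 54 mm thick, 120 mm (x) by 140 mm (y), lying flat on two battens, its upper face 76 mm above the worktop; it does not move. Origin at worktop level below the rose hole, which is in its middle; -x points to the edge with the bolt
- bolt (a joint): how far the brass bolt stands out of the door edge (m): 0 flush, 0.020 fully out. Angles of the follower's slot, clockwise seen from above, from the door section's x: it turns freely from -0.65 to 0.65 rad, then drives the bolt (25 mm a rad, 0.09 N m more) until that is fully out, at a stop, at 1.45 rad. It stays where it is left
- rack: dark hardwood block 140 x 56 x 46 mm, fixed, with three slots in a row along its x, 42 mm apart; the middle one holds a bare blade that reaches 84 mm above the worktop
- thumbturn: the same thumbturn; origin at the blade's lower end on its axis, z up
- pin_tin: bystander: round tin with teal lid, 70 mm across, 24 mm high
- lock_cylinder: bystander: nickel lock cylinder 64 mm long
- loupe: bystander: black loupe 33 mm across, 30 mm high
- pliers: bystander: pliers with red handles, 167 mm
- spanner: bystander: steel spanner 176 mm
- padlock: bystander: brass padlock standing up, 70 mm high
- follower_hole (a point): centre of the follower's upper face, 16 mm below the rose's face, axes as the door section's. Follower: 18 mm thick, through slot 19 x 8 mm, its long way left at an unmeasured angle up to 0.6 rad either way from the door section's x. Takes about 0.07 N m to turn, stays where left. Nose reaches it with the collar 48 mm above the rose, shoulders at 42 mm
- release_hole (a point): centre of the release's upper face, 46 mm below the rose's face, axes as the door section's (not the hub's). Release: 18 mm thick, slot like the follower's, left at its own unmeasured angle up to 0.7 rad either way from the door section's x; stiff, takes about 0.11 N m to turn, stays where left. The nose reaches it with the collar 18 mm above the rose, the shoulders at 12 mm
There are look-alikes about, which are no part of the job. What is shaped like the thumbturn but green or yellow is not meant.

How it is judged:
By the outcome, as a careful person would: the job done as asked, in the order asked, and still so for the second after the job is handed in, with the robot touching nothing.
It also fails if it takes over 72 s, if anything falls off the work surface, if the arm or the gripper's body presses on something with over 40 N, if the wrist force passes 120 N, or if a joint passes its speed limit or range.

## Working session

There is one attempt and no reset: what is moved stays moved. The work goes in short steps, Python scripts to look and compute and a tool call to move; the robot and the scene stay as the last step left them, time stands still between calls to the robot, and variables do not carry over. Pictures are saved under pics/ and viewed, at most 10 in all, crops included, and the job is handed in when it is done.

Besides the shell and the picture viewer there is one more tool, called by a JSON object that holds its "name" and its "arguments", one argument or row to a line. step_arm: Moves the arm, as the interface text tells. Its arguments: {"type":"object","properties":{"rows":{"type":"array"}},"required":["rows"]}

```bash
mkdir -p pics
cat > h.py <<'E'
import numpy as np, cv2
from scipy.spatial.transform import Rotation as R
def proj(p,P):
    p=np.atleast_2d(p).astype(float); c=R.from_rotvec(np.ravel(P['rvec'])).apply(p)+np.ravel(P['tvec'])
    s=c[:,:2]/c[:,2:]; s=s*(1+P['k1']*(s**2).sum(1,keepdims=True)); K=np.array(P['intrinsics'])
    return s*[K[0,0],K[1,1]]+[K[0,2],K[1,2]]
def ray(px,P):
    K=np.array(P['intrinsics']); d=(np.array(px,float)-[K[0,2],K[1,2]])/[K[0,0],K[1,1]]; s=d.copy()
    for _ in range(30): s=d/(1+P['k1']*(s@s))
    Rm=R.from_rotvec(np.ravel(P['rvec'])); o=-Rm.inv().apply(np.ravel(P['tvec'])); return o,Rm.inv().apply([s[0],s[1],1])
def atz(px,z,P):
    o,d=ray(px,P); return o+d*(z-o[2])/d[2]
E
python3 - <<'E'
from rig import r
from h import *
import pickle
for n in ('top','side'):
    P=r.get_image(n); cv2.imwrite(f'pics/{n}0.png',P['image']); pickle.dump(P,open(n+'0.pkl','wb'))
    o,_=ray([320,200],P); print(n,'cam',o.round(3))
    for k in ('thumbturn','round_knob_grip','rack','door_block','bolt','rose_mouth'):
        try: print(k,[(round(m['conf'],2),np.round(m['point']).tolist(),int(m['pixels'].sum())) for m in r.masks_of(P,k)[:5]])
        except Exception as e: print(k,e)
print(r.observe())
E
```

```text
top cam [0.541 0.062 1.158]
thumbturn [(0.62, [183.0, 241.0], 112), (0.42, [215.0, 206.0], 98)]
round_knob_grip [(0.41, [294.0, 238.0], 2117)]
rack [(0.72, [220.0, 218.0], 793), (0.63, [213.0, 232.0], 109)]
door_block [(0.84, [296.0, 238.0], 2182), (0.43, [213.0, 203.0], 75)]
bolt [(0.47, [222.0, 218.0], 733)]
rose_mouth [(0.86, [296.0, 240.0], 2179)]
side cam [0.258 1.053 0.958]
thumbturn [(0.73, [288.0, 293.0], 221), (0.64, [272.0, 325.0], 233), (0.56, [319.0, 339.0], 271), (0.46, [287.0, 268.0], 230), (0.46, [348.0, 249.0], 2492)]
round_knob_grip []
rack [(0.69, [304.0, 313.0], 1409)]
door_block [(0.65, [351.0, 251.0], 2461)]
bolt []
rose_mouth [(0.67, [348.0, 248.0], 2457)]
{'time_s': 0.7, 'joints': array([ 1.09840014e+00,  2.58556999e-01,  2.14763683e-02,  1.33375914e+00,
       -2.50771947e-05,  1.41821573e+00]), 'joint_vel': array([ 5.59769556e-04, -8.03360502e-06, -6.81402995e-04,  4.04082750e-04,
        2.94649609e-05,  8.03623588e-04]), 'effort': array([-3.08339615e-03, -5.55226278e+01,  3.44686282e+01,  1.25971208e-03,
       -3.82061116e-04,  1.18295577e-05]), 'position': array([0.17289715, 0.52207255, 0.23129279]), 'orientation': array([ 5.00225263e-01,  3.10150174e+00, -7.70401963e-05]), 'contact_force': array([-0.76239365, -0.32736549, -0.78413726]), 'moment': array([ 0.02170359, -0.0236722 ,  0.016003  ]), 'finger_force': 0.0, 'grip_width': 0.08551805549082991}
```

View pics/top0.png

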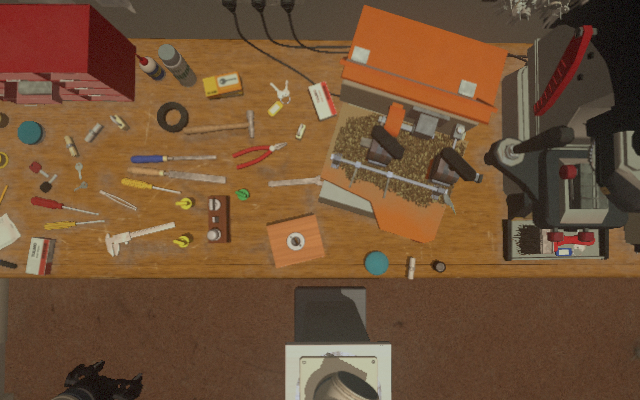

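View pics/side0.png

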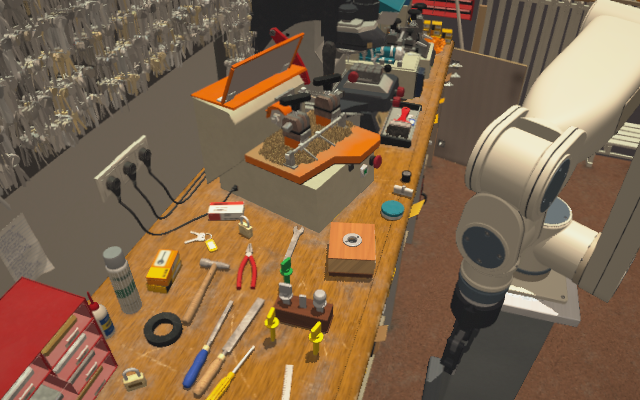

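Run:
```python
from h import *
import pickle
T=pickle.load(open('top0.pkl','rb'));S=pickle.load(open('side0.pkl','rb'))
a=cv2.resize(T['image'][188:273,170:335],None,fx=4.8,fy=4.8,interpolation=cv2.INTER_CUBIC)[:290*2]
b=cv2.resize(S['image'][270:340,260:350],None,fx=4,fy=4,interpolation=cv2.INTER_CUBIC)
c=cv2.resize(S['image'][215:285,315:395],None,fx=4,fy=4,interpolation=cv2.INTER_CUBIC)
W=np.zeros((600,800,3),np.uint8)
a=cv2.resize(T['image'][190:270,175:330],None,fx=4,fy=4,interpolation=cv2.INTER_CUBIC);W[:320,:620]=a;W[320:600,:360]=b;W[320:600,400:720]=c
cv2.imwrite('pics/crop.png',W)
```

```text
(no output)
```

View pics/crop.png

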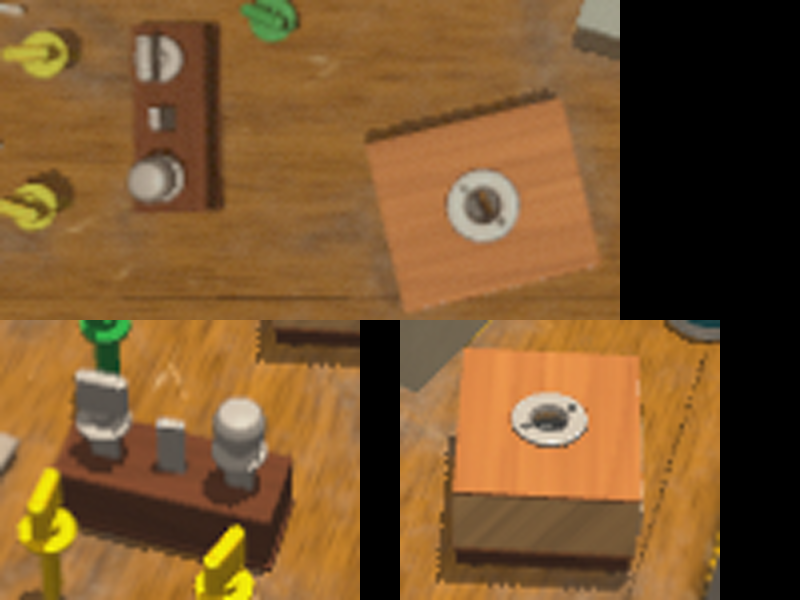

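```bash
cat > m.py <<'E'
from h import *
import pickle
from scipy.optimize import least_squares
T=pickle.load(open('top0.pkl','rb'));S=pickle.load(open('side0.pkl','rb'))
tp=lambda x,y:[(x+.5)/4-.5+175,(y+.5)/4-.5+190]
s1=lambda x,y:[(x+.5)/4-.5+260,(y-320+.5)/4-.5+270]
s2=lambda x,y:[(x-400+.5)/4-.5+315,(y-320+.5)/4-.5+215]
print('K',T['intrinsics'][0][0],S['intrinsics'][0][0],S['k1'])
# steel blob of rose
for n,P,(u,v),w in (('T',T,tp(483,205),14),('S',S,s2(550,419),13)):
    u,v=int(u),int(v);c=cv2.resize(P['image'][v-w:v+w+1,u-w:u+w+1],None,fx=8,fy=8,interpolation=cv2.INTER_CUBIC)
    sat=c.max(2).astype(int)-c.min(2); m=((sat<45)&(c.max(2)>110)).astype(np.uint8)
    k,l,st,_=cv2.connectedComponentsWithStats(m);i=1+st[1:,4].argmax()
    cs=cv2.findContours((l==i).astype(np.uint8),0,1)[0];e=cv2.fitEllipse(cv2.convexHull(max(cs,key=len)))
    px=(np.array(e[0])+.5)/8-.5+[u-w,v-w]; print(n,'rose px',px.round(2),np.array(e[1])/8,atz(px,.080,P).round(4))
    print('  gray ring check',st[i])
ct=[tp(368,146),tp(561,99),tp(599,264),tp(409,312)];cs=[s2(464,349),s2(640,357),s2(641,500),s2(455,492)]
for n,P,c in (('T',T,ct),('S',S,cs)):
    w=np.array([atz(p,.076,P) for p in c]);print(n,'door corners',w[:,:2].round(4).tolist(),'mean',w.mean(0).round(4))
# paddle
for n,P,q in (('T',T,[tp(144.5,34),tp(144.5,83),tp(137,58),tp(152,58)]),('S',S,[s1(77,372),s1(128,377)])):
    print(n,'paddle top',[atz(p,.111,P)[:2].round(4).tolist() for p in q])
print('collar right',atz(tp(182,58),.075,T).round(4))
print('rack TL,TR,BR,BL in T(z.046)',[atz(tp(*p),.046,T)[:2].round(4).tolist() for p in ((134,22),(209,24),(209,209),(132,209))])
print('knob top T',atz(tp(150,180),.105,T).round(4))
E
python3 m.py
```

```text
K 382.7090211911427 483.53287624286384 -0.1140794920799154
T rose px [295.34 240.99] [17.68965149 17.92770958] [0.4629 0.1253 0.08  ]
  gray ring check [   48    52   142   143 13249]
S rose px [351.9  239.68] [13.03653049 18.7734127 ] [0.4634 0.1283 0.08  ]
  gray ring check [  35   62  147  103 9801]
T door corners [[0.5042, 0.2064], [0.5376, 0.0708], [0.4216, 0.0437], [0.388, 0.1769]] mean [0.4628 0.1245 0.076 ]
S door corners [[0.5395, 0.0718], [0.4206, 0.0425], [0.3891, 0.1786], [0.5045, 0.2079]] mean [0.4634 0.1252 0.076 ]
T paddle top [[0.5812, 0.3541], [0.5479, 0.3537], [0.5649, 0.359], [0.5649, 0.3488]]
S paddle top [[0.5807, 0.3558], [0.551, 0.3502]]
collar right [0.5658 0.3377 0.075 ]
rack TL,TR,BR,BL in T(z.046) [[0.5924, 0.38], [0.5911, 0.3259], [0.4577, 0.3244], [0.4576, 0.3797]]
knob top T [0.4818 0.3508 0.105 ]
```

Candidates in the top picture are: rack paddle (211,204), rack round knob (213,235), yellow ones (184,203) and (182,240), and a green one (243,194). I choose the bright-steel flat paddle in the rack's far end hole at (211,204), and the crop confirms it. It is at about (0.566, 0.353), yaw about 0. The rose is at about (0.463, 0.126), with door x at about +0.24 rad.

{"name": "step_arm", "arguments": {
  "rows": [
    {"gripper": 0.35, "offset": [-4, -0.35, 0], "dr": [0, 0, -0.08]},
    {"gripper": 0.35, "offset": [-8, -0.7, 0], "dr": [0, 0, -0.16]},
    {"gripper": 0.35, "offset": [-12, -1.05, 0], "dr": [0, 0, -0.24]},
    {"gripper": 0.35, "offset": [-16, -1.4, 0], "dr": [0, 0, -0.32]},
    {"gripper": 0.35, "offset": [-20, -1.75, 0], "dr": [0, 0, -0.32]}
  ]
}}

```text
time_s: 1.12
position: [0.3587, 0.4417, 0.2315]
orientation: [-0.009, 3.141, 0.0]
contact_force: [0.1, 1.1, -0.2]
grip_width: 0.0552
finger_force: 0.0
```

```bash
cat > g.py <<'E'
import sys
from rig import r
from h import *
def go(x,y,z,yaw):
    s=r.observe();Rm=R.from_rotvec(s['orientation']);m=Rm.as_matrix()
    off=Rm.inv().apply(np.array([x,y,z])-s['position'])*100
    T=np.array([[np.cos(yaw-np.pi/2),np.cos(yaw)],[np.sin(yaw-np.pi/2),np.sin(yaw)]])
    ty=np.array([np.cos(yaw),np.sin(yaw),0]);tz=np.array([0,0,-1.]);tx=np.cross(ty,tz)
    dr=(Rm.inv()*R.from_matrix(np.c_[tx,ty,tz])).as_rotvec()
    print('t',round(s['time_s'],2),'pos',s['position'].round(4),'yaw_y',round(np.arctan2(m[1,1],m[0,1]),4),'j',s['joints'].round(2),'F',s['contact_force'].round(2),'M',s['moment'].round(3),'w',round(s['grip_width'],4),'ff',round(s['finger_force'],1))
    print('offset',off.round(2),'dr',dr.round(4))
if __name__=='__main__': go(*map(float,sys.argv[1:5]))
E
python3 g.py 0.566 0.353 0.15 1.571
```

```text
t 1.12 pos [0.3587 0.4417 0.2315] yaw_y 1.5765 j [0.74 0.29 0.07 1.35 0.   0.74] F [ 0.08  1.14 -0.18] M [ 0.078 -0.009 -0.022] w 0.0552 ff 0.0
offset [-20.68  -8.99   8.15] dr [0.0003 0.0002 0.0055]
```

{"name": "step_arm", "arguments": {
  "rows": [
    {"gripper": 0.35, "offset": [-3.7, -1.6, 0], "dr": [0, 0, 0]},
    {"gripper": 0.35, "offset": [-7.4, -3.2, 0], "dr": [0, 0, 0]},
    {"gripper": 0.35, "offset": [-11.1, -4.8, 0], "dr": [0, 0, 0]},
    {"gripper": 0.35, "offset": [-14.8, -6.4, 0.5], "dr": [0, 0, 0]},
    {"gripper": 0.35, "offset": [-18.5, -8.0, 2], "dr": [0, 0, 0]}
  ]
}}

```text
time_s: 1.53
position: [0.5437, 0.3623, 0.2135]
orientation: [0.0, 3.138, 0.003]
contact_force: [-0.2, 0.5, 0.1]
grip_width: 0.0553
finger_force: 0.0
```

```bash
python3 g.py 0.566 0.353 0.081 1.571
```

```text
t 1.53 pos [0.5437 0.3623 0.2135] yaw_y 1.5707 j [ 0.46  0.44  0.25  1.38 -0.    0.46] F [-0.22  0.47  0.13] M [ 0.049 -0.016  0.041] w 0.0553 ff 0.0
offset [-2.19 -0.95 13.25] dr [ 0.0016  0.0033 -0.0003]
```

{"name": "step_arm", "arguments": {
  "rows": [
    {"gripper": 0.35, "offset": [-2.2, -0.95, 2], "dr": [0, 0, 0]},
    {"gripper": 0.35, "offset": [-2.2, -0.95, 5], "dr": [0, 0, 0]},
    {"gripper": 0.35, "offset": [-2.2, -0.95, 7.5], "dr": [0, 0, 0]},
    {"gripper": 0.35, "offset": [-2.2, -0.95, 7.5], "dr": [0, 0, 0]},
    {"gripper": 0.35, "offset": [-2.2, -0.95, 7.5], "dr": [0, 0, 0]}
  ]
}}

```text
time_s: 1.95
position: [0.5626, 0.3533, 0.136]
orientation: [0.0, -3.139, 0.002]
contact_force: [0.1, -0.1, 0.8]
grip_width: 0.0553
finger_force: 0.0
```

```bash
python3 g.py 0.566 0.353 0.081 1.571
python3 - <<'E'
from rig import r
from h import *
W=np.zeros((400,800,3),np.uint8)
for i,(n,q) in enumerate((('top',[.566,.353,.1]),('side',[.566,.353,.1]))):
    P=r.get_image(n);u,v=proj(q,P)[0].round().astype(int);print(n,u,v)
    W[:,i*400:i*400+400]=cv2.resize(P['image'][v-33:v+34,u-33:u+34],(400,400),interpolation=cv2.INTER_CUBIC)
cv2.imwrite('pics/a.png',W)
E
```

```text
t 1.95 pos [0.5626 0.3533 0.136 ] yaw_y 1.5708 j [0.43 0.49 0.14 1.22 0.   0.43] F [ 0.14 -0.09  0.76] M [-0.018  0.007 -0.044] w 0.0553 ff 0.0
offset [-0.35 -0.03  5.5 ] dr [-0.0011 -0.0025 -0.0002]
top 212 204
side 285 286
```

View pics/a.png

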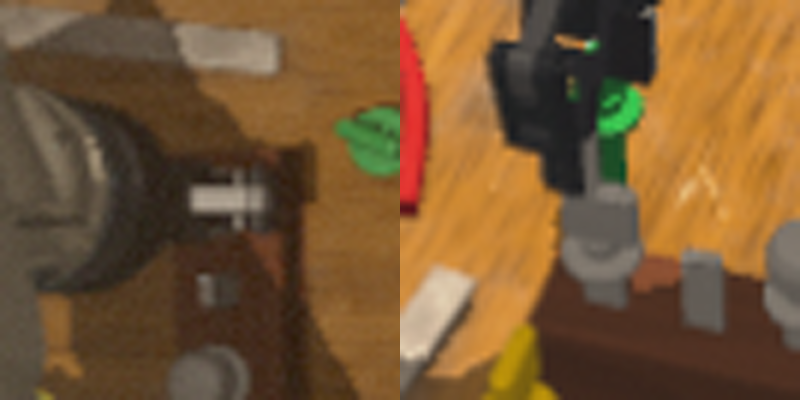

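```bash
python3 - <<'E'
from rig import r
from h import *
P=r.get_image('side');u0,v0=285,286
s=r.observe();print(s['position'].round(4))
def c(q): 
    p=proj(q,P)[0]; return ((p-[u0-33,v0-33]+.5)*400/67-.5+[400,0]).round().tolist()
for q in ([.5516,.381,.14],[.5736,.381,.14],[.5516,.325,.14],[.5736,.325,.14],[.55,.353,.111],[.582,.353,.111],[.5495,.353,.07],[.5825,.353,.07],[.566,.353,.07]): print(q,c(q))
E
python3 g.py 0.566 0.353 0.081 1.571
```

```text
[0.5637 0.3544 0.1391]
[0.5516, 0.381, 0.14] [606.0, 193.0]
[0.5736, 0.381, 0.14] [552.0, 179.0]
[0.5516, 0.325, 0.14] [657.0, 90.0]
[0.5736, 0.325, 0.14] [605.0, 78.0]
[0.55, 0.353, 0.111] [639.0, 193.0]
[0.582, 0.353, 0.111] [563.0, 174.0]
[0.5495, 0.353, 0.07] [644.0, 262.0]
[0.5825, 0.353, 0.07] [567.0, 242.0]
[0.566, 0.353, 0.07] [605.0, 252.0]
t 2.1 pos [0.5637 0.3544 0.1391] yaw_y 1.5716 j [0.44 0.49 0.14 1.22 0.   0.43] F [-0.44  0.46 -0.01] M [-0.046 -0.009 -0.032] w 0.0554 ff 0.0
offset [-0.21 -0.14  5.81] dr [0.0013 0.0029 0.0006]
```

{"name": "step_arm", "arguments": {
  "rows": [
    {"gripper": 0.35, "offset": [0, 0, 1.5], "dr": [0, 0, 0]},
    {"gripper": 0.35, "offset": [0, 0, 3], "dr": [0, 0, 0]},
    {"gripper": 0.35, "offset": [0, 0, 4.5], "dr": [0, 0, 0]},
    {"gripper": 0.35, "offset": [0, 0, 5.5], "dr": [0, 0, 0]},
    {"gripper": 0.35, "offset": [0, 0, 5.85], "dr": [0, 0, 0]}
  ]
}}

```text
time_s: 2.52
position: [0.5629, 0.3539, 0.0781]
orientation: [-0.001, 3.142, 0.0]
contact_force: [-0.2, -0.4, -0.2]
grip_width: 0.0559
finger_force: 0.0
```

{"name": "step_arm", "arguments": {
  "rows": [
    {"gripper": 0.35, "offset": [0, 0, 0], "dr": [0, 0, 0]},
    {"gripper": 1, "offset": [0, 0, 0], "dr": [0, 0, 0]},
    {"gripper": 1, "offset": [0, 0, 0], "dr": [0, 0, 0]},
    {"gripper": 1, "offset": [0, 0, 0], "dr": [0, 0, 0]},
    {"gripper": 1, "offset": [0, 0, 0], "dr": [0, 0, 0]}
  ]
}}

```text
time_s: 2.93
position: [0.5636, 0.3539, 0.0792]
orientation: [-0.0, 3.14, 0.001]
contact_force: [0.3, 1.9, 4.2]
grip_width: 0.0103
finger_force: 58.9
```

```bash
python3 g.py 0.566 0.353 0.145 1.571
```

```text
t 2.93 pos [0.5636 0.3539 0.0792] yaw_y 1.571 j [0.43 0.52 0.04 1.09 0.   0.43] F [0.25 1.94 4.18] M [ 0.52  -0.052  0.02 ] w 0.0103 ff 58.9
offset [-0.25 -0.09 -6.58] dr [ 0.0008  0.0015 -0.    ]
```

{"name": "step_arm", "arguments": {
  "rows": [
    {"gripper": 1, "offset": [0, 0, -2], "dr": [0, 0, 0]},
    {"gripper": 1, "offset": [0, 0, -4.5], "dr": [0, 0, 0]},
    {"gripper": 1, "offset": [0, 0, -7.5], "dr": [0, 0, 0]},
    {"gripper": 1, "offset": [0, 0, -10], "dr": [0, 0, 0]},
    {"gripper": 1, "offset": [0, 0, -12], "dr": [0, 0, 0]}
  ]
}}

```text
time_s: 3.35
position: [0.5633, 0.3537, 0.2008]
orientation: [-0.0, 3.14, 0.001]
contact_force: [0.7, 0.3, -1.2]
grip_width: 0.0094
finger_force: 58.6
```

```bash
python3 g.py 0.463 0.126 0.17 1.811
```

```text
t 3.35 pos [0.5633 0.3537 0.2008] yaw_y 1.571 j [ 0.43  0.47  0.26  1.36 -0.    0.43] F [ 0.66  0.29 -1.16] M [ 0.031 -0.05   0.03 ] w 0.0094 ff 58.6
offset [ 10.04 -22.78   3.04] dr [ 0.0006  0.0019 -0.24  ]
```

{"name": "step_arm", "arguments": {
  "rows": [
    {"gripper": 1, "offset": [1, -2.3, 0], "dr": [0, 0, -0.05]},
    {"gripper": 1, "offset": [2.6, -5.9, 0], "dr": [0, 0, -0.1]},
    {"gripper": 1, "offset": [4.2, -9.5, 0], "dr": [0, 0, -0.15]},
    {"gripper": 1, "offset": [5.8, -13.1, 0], "dr": [0, 0, -0.2]},
    {"gripper": 1, "offset": [7.4, -16.7, 0], "dr": [0, 0, -0.24]}
  ]
}}

```text
time_s: 3.77
position: [0.488, 0.1853, 0.1983]
orientation: [-0.381, 3.118, -0.0]
contact_force: [2.0, -1.1, -0.8]
grip_width: 0.0099
finger_force: 59.0
```

```bash
python3 g.py 0.463 0.126 0.17 1.811
```

```text
t 3.77 pos [0.488  0.1853 0.1983] yaw_y 1.8141 j [ 0.2   0.22 -0.11  1.24 -0.   -0.04] F [ 2.05 -1.11 -0.77] M [ 0.002 -0.04   0.048] w 0.0099 ff 59.0
offset [ 3.86 -5.15  2.83] dr [-0.0001  0.0002  0.0031]
```

{"name": "step_arm", "arguments": {
  "rows": [
    {"gripper": 1, "offset": [2, -2.6, 0.5], "dr": [0, 0, 0]},
    {"gripper": 1, "offset": [3.2, -4.2, 1.5], "dr": [0, 0, 0]},
    {"gripper": 1, "offset": [3.8, -5.0, 2.5], "dr": [0, 0, 0]},
    {"gripper": 1, "offset": [3.9, -5.15, 3], "dr": [0, 0, 0]},
    {"gripper": 1, "offset": [3.9, -5.15, 3], "dr": [0, 0, 0]}
  ]
}}

```text
time_s: 4.18
position: [0.4631, 0.1269, 0.1677]
orientation: [0.374, -3.118, -0.0]
contact_force: [0.2, -0.4, -0.3]
grip_width: 0.0095
finger_force: 58.9
```

```bash
python3 g.py 0.463 0.126 0.16 1.811
python3 - <<'E'
from rig import r
from h import *
import pickle
W=np.zeros((400,800,3),np.uint8)
for i,n in enumerate(('top','side')):
    P=r.get_image(n);u,v=proj([.463,.126,.11],P)[0].round().astype(int);print(n,u,v)
    pickle.dump(P,open(n+'1.pkl','wb'))
    W[:,i*400:i*400+400]=cv2.resize(P['image'][v-33:v+34,u-33:u+34],(400,400),interpolation=cv2.INTER_CUBIC)
cv2.imwrite('pics/b.png',W)
E
python3 g.py 0.463 0.126 0.16 1.811
```

```text
t 4.18 pos [0.4631 0.1269 0.1677] yaw_y 1.8097 j [ 0.09  0.17 -0.26  1.14  0.   -0.15] F [ 0.18 -0.42 -0.34] M [-0.034  0.03   0.019] w 0.0095 ff 58.9
offset [ 0.03 -0.09  0.77] dr [ 0.0002 -0.0009 -0.0013]
top 294 242
side 353 231
t 4.28 pos [0.464  0.1279 0.1686] yaw_y 1.8112 j [ 0.09  0.17 -0.26  1.14  0.   -0.15] F [ 0.76  0.43 -0.82] M [-0.023  0.    -0.051] w 0.0094 ff 58.9
offset [ 0.14 -0.16  0.86] dr [0.0002 0.0004 0.0002]
```

View pics/b.png

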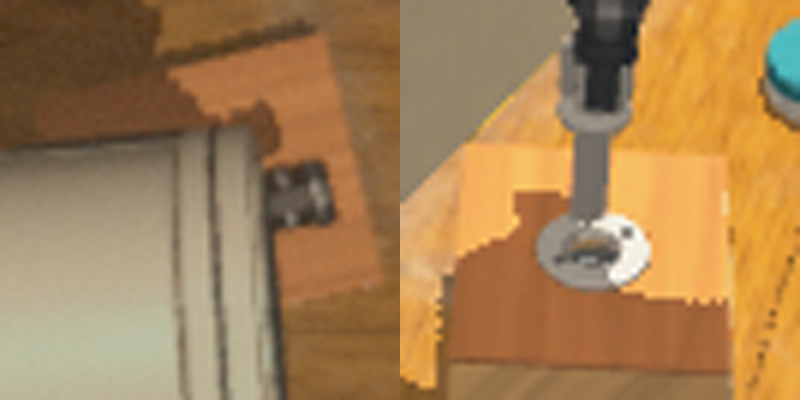

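Run:
```python
from h import *
import pickle
P=pickle.load(open('side1.pkl','rb'));P0=pickle.load(open('side0.pkl','rb'))
I=P['image'].astype(int);sat=I.max(2)-I.min(2)
print('sat rows');
for v in range(220,246,2): print(v,sat[v,340:372].tolist())
for k in ('rose_mouth','thumbturn_collar'): pass
# expected px: axis at TCP-> various offsets
for dx in (-.002,0,.002,.004):
    ax=np.array([.4635+dx*np.cos(.24),.1275+dx*np.sin(.24)])
    print(dx,[proj([*ax,z],P)[0].round(2).tolist() for z in (.1,.12,.14)])
print('rose pred',proj([.463,.125,.08],P)[0])
```

```text
sat rows
220 [140, 145, 144, 142, 141, 152, 158, 151, 162, 59, 16, 14, 14, 16, 15, 56, 88, 169, 171, 169, 156, 166, 158, 175, 176, 180, 176, 170, 173, 174, 175, 176]
222 [155, 157, 159, 158, 163, 165, 165, 165, 168, 26, 16, 15, 15, 14, 15, 139, 174, 168, 167, 177, 176, 168, 171, 165, 172, 172, 168, 172, 166, 173, 165, 165]
224 [146, 148, 149, 152, 153, 152, 151, 151, 151, 32, 16, 15, 14, 14, 14, 140, 148, 150, 150, 150, 149, 149, 151, 155, 153, 151, 154, 153, 151, 151, 153, 153]
226 [146, 148, 148, 150, 154, 156, 151, 151, 140, 25, 16, 15, 16, 14, 14, 151, 148, 149, 149, 149, 149, 149, 150, 153, 152, 154, 154, 152, 152, 151, 152, 154]
228 [146, 147, 148, 150, 154, 153, 151, 152, 141, 27, 16, 16, 14, 14, 15, 152, 149, 149, 148, 149, 149, 153, 152, 155, 152, 152, 154, 152, 152, 151, 152, 154]
230 [121, 120, 116, 112, 110, 111, 115, 152, 115, 20, 16, 15, 14, 15, 62, 151, 149, 149, 149, 149, 149, 152, 153, 154, 152, 152, 154, 153, 153, 151, 152, 153]
232 [113, 114, 107, 102, 101, 107, 108, 106, 61, 16, 17, 14, 14, 15, 61, 151, 149, 149, 149, 149, 150, 151, 154, 154, 152, 153, 154, 154, 1
[... 473 characters left out ...]
 105, 81, 23, 24, 22, 18, 13, 11, 6, 4, 4, 5, 5, 4, 3, 13, 20, 18, 17, 18, 21, 154, 154, 154, 151, 152, 152, 152, 151, 154, 154]
242 [109, 105, 104, 59, 23, 23, 18, 20, 22, 18, 13, 11, 8, 10, 20, 25, 17, 16, 17, 17, 20, 43, 152, 154, 154, 151, 152, 151, 150, 154, 154, 154]
244 [109, 107, 104, 104, 103, 61, 22, 23, 23, 21, 22, 23, 22, 22, 22, 16, 17, 8, 29, 23, 152, 152, 152, 155, 152, 151, 152, 151, 151, 152, 154, 154]
-0.002 [[353.04, 233.95], [353.39, 228.27], [353.74, 222.48]]
0 [[352.28, 233.91], [352.62, 228.23], [352.97, 222.44]]
0.002 [[351.52, 233.88], [351.85, 228.2], [352.19, 222.41]]
0.004 [[350.76, 233.84], [351.09, 228.16], [351.42, 222.37]]
rose pred [352.36746088 238.90442859]
```

The side view shows the blade midline at pixel column 351.4 and the rose centre at 351.85. Extrapolating the blade to the rose plane means shifting about 2.5 mm in −x and −y.

{"name": "step_arm", "arguments": {
  "rows": [
    {"gripper": 1, "offset": [0.3, -0.17, 0], "dr": [0, 0, 0]},
    {"gripper": 1, "offset": [0.3, -0.17, 0.6], "dr": [0, 0, 0]},
    {"gripper": 1, "offset": [0.3, -0.17, 1.2], "dr": [0, 0, 0]},
    {"gripper": 1, "offset": [0.3, -0.17, 1.7], "dr": [0, 0, 0]},
    {"gripper": 1, "offset": [0.3, -0.17, 1.7], "dr": [0, 0, 0]}
  ]
}}

```text
time_s: 4.7
position: [0.4604, 0.1252, 0.1499]
orientation: [0.377, -3.117, -0.0]
contact_force: [-0.1, -0.6, -1.0]
grip_width: 0.0096
finger_force: 58.9
```

{"name": "step_arm", "arguments": {
  "rows": [
    {"gripper": 1, "offset": [0, 0, 0.2], "dr": [0, 0, 0]},
    {"gripper": 1, "offset": [0, 0, 0.35], "dr": [0, 0, 0]},
    {"gripper": 1, "offset": [0, 0, 0.5], "dr": [0, 0, 0]},
    {"gripper": 1, "offset": [0, 0, 0.6], "dr": [0, 0, 0]},
    {"gripper": 1, "offset": [0, 0, 0.6], "dr": [0, 0, 0]}
  ]
}}

```text
time_s: 5.12
position: [0.461, 0.125, 0.1451]
orientation: [0.376, -3.119, -0.0]
contact_force: [-0.4, 0.1, -2.1]
grip_width: 0.0097
finger_force: 58.9
```

```bash
python3 g.py 0.461 0.125 0.141 1.811
```

```text
t 5.12 pos [0.461  0.125  0.1451] yaw_y 1.8109 j [ 0.09  0.18 -0.31  1.08  0.   -0.15] F [-0.36  0.1  -2.09] M [-0.021 -0.023 -0.043] w 0.0097 ff 58.9
offset [-0.    0.    0.41] dr [ 0.     -0.0001 -0.0001]
```

{"name": "step_arm", "arguments": {
  "rows": [
    {"gripper": 1, "offset": [0, 0, 0.15], "dr": [0, 0, 0]},
    {"gripper": 1, "offset": [0, 0, 0.3], "dr": [0, 0, 0]},
    {"gripper": 1, "offset": [0, 0, 0.45], "dr": [0, 0, 0]},
    {"gripper": 1, "offset": [0, 0, 0.6], "dr": [0, 0, 0]},
    {"gripper": 1, "offset": [0, 0, 0.6], "dr": [0, 0, 0]}
  ]
}}

```text
time_s: 5.53
position: [0.4609, 0.125, 0.1389]
orientation: [0.376, -3.119, -0.0]
contact_force: [-0.3, -0.3, -1.8]
grip_width: 0.0095
finger_force: 58.9
```

```bash
python3 g.py 0.461 0.125 0.134 1.811
```

```text
t 5.53 pos [0.4609 0.125  0.1389] yaw_y 1.811 j [ 0.09  0.18 -0.32  1.07  0.   -0.15] F [-0.25 -0.26 -1.82] M [-0.056  0.06  -0.072] w 0.0095 ff 58.9
offset [-0.01 -0.    0.49] dr [ 0.0001 -0.0004 -0.    ]
```

{"name": "step_arm", "arguments": {
  "rows": [
    {"gripper": 1, "offset": [0, 0, 0.1], "dr": [0, 0, 0]},
    {"gripper": 1, "offset": [0, 0, 0.2], "dr": [0, 0, 0]},
    {"gripper": 1, "offset": [0, 0, 0.3], "dr": [0, 0, 0]},
    {"gripper": 1, "offset": [0, 0, 0.3], "dr": [0, 0, 0]},
    {"gripper": 1, "offset": [0, 0, 0.3], "dr": [0, 0, 0]}
  ]
}}

```text
time_s: 5.95
position: [0.461, 0.125, 0.1362]
orientation: [0.376, -3.119, -0.0]
contact_force: [-0.3, -0.7, -1.0]
grip_width: 0.0095
finger_force: 58.9
```

```bash
python3 g.py 0.461 0.125 0.134 1.811
```

```text
t 5.95 pos [0.461  0.125  0.1362] yaw_y 1.8111 j [ 0.09  0.19 -0.32  1.06  0.   -0.15] F [-0.34 -0.74 -1.02] M [ 0.018  0.025 -0.019] w 0.0095 ff 58.9
offset [ 0.   -0.    0.22] dr [ 0.     -0.0001  0.0001]
```

{"name": "step_arm", "arguments": {
  "rows": [
    {"gripper": 1, "offset": [0, 0, 0.1], "dr": [0, 0, 0]},
    {"gripper": 1, "offset": [0, 0, 0.2], "dr": [0, 0, 0]},
    {"gripper": 1, "offset": [0, 0, 0.3], "dr": [0, 0, 0]},
    {"gripper": 1, "offset": [0, 0, 0.3], "dr": [0, 0, 0]},
    {"gripper": 1, "offset": [0, 0, 0.3], "dr": [0, 0, 0]}
  ]
}}

```text
time_s: 6.37
position: [0.461, 0.125, 0.1332]
orientation: [0.376, -3.119, 0.0]
contact_force: [0.5, 0.2, -2.2]
grip_width: 0.0094
finger_force: 58.9
```

```bash
python3 g.py 0.461 0.125 0.131 1.811
```

```text
t 6.37 pos [0.461  0.125  0.1332] yaw_y 1.811 j [ 0.09  0.19 -0.33  1.05 -0.   -0.15] F [ 0.49  0.18 -2.24] M [-0.01  -0.027  0.045] w 0.0094 ff 58.9
offset [-0.    0.    0.22] dr [ 0.     -0.0001  0.    ]
```

{"name": "step_arm", "arguments": {
  "rows": [
    {"gripper": 1, "offset": [0, 0, 0.05], "dr": [0, 0, 0]},
    {"gripper": 1, "offset": [0, 0, 0.1], "dr": [0, 0, 0]},
    {"gripper": 1, "offset": [0, 0, 0.15], "dr": [0, 0, 0]},
    {"gripper": 1, "offset": [0, 0, 0.15], "dr": [0, 0, 0]},
    {"gripper": 1, "offset": [0, 0, 0.15], "dr": [0, 0, 0]}
  ]
}}

```text
time_s: 6.78
position: [0.461, 0.125, 0.1317]
orientation: [0.376, -3.119, -0.0]
contact_force: [-0.1, 0.3, -2.2]
grip_width: 0.0093
finger_force: 58.9
```

{"name": "step_arm", "arguments": {
  "rows": [
    {"gripper": 1, "offset": [0, 0, 0.03], "dr": [0, 0, 0]},
    {"gripper": 1, "offset": [0, 0, 0.07], "dr": [0, 0, 0]},
    {"gripper": 1, "offset": [0, 0, 0.1], "dr": [0, 0, 0]},
    {"gripper": 1, "offset": [0, 0, 0.1], "dr": [0, 0, 0]},
    {"gripper": 1, "offset": [0, 0, 0.1], "dr": [0, 0, 0]}
  ]
}}

```text
time_s: 7.2
position: [0.4612, 0.125, 0.1309]
orientation: [-0.376, 3.119, -0.0]
contact_force: [-0.1, -0.2, 2.0]
grip_width: 0.0096
finger_force: 59.2
```

```bash
python3 g.py 0.461 0.125 0.131 1.811
```

```text
t 7.2 pos [0.4612 0.125  0.1309] yaw_y 1.811 j [ 0.09  0.19 -0.33  1.05 -0.   -0.15] F [-0.11 -0.17  1.98] M [-0.036  0.076 -0.015] w 0.0096 ff 59.2
offset [ 0.01  0.   -0.01] dr [-0.0001  0.0004  0.    ]
```

Contact with the follower came at the predicted height and about 4 N. Now I search by turning about the thumbturn axis, which is about 2.5 mm to tool −x of the TCP.

{"name": "step_arm", "arguments": {
  "rows": [
    {"gripper": 1, "offset": [0, 0.02, 0], "dr": [0, 0, 0.075]},
    {"gripper": 1, "offset": [0, 0.037, 0], "dr": [0, 0, 0.15]},
    {"gripper": 1, "offset": [0, 0.037, 0], "dr": [0, 0, 0.15]},
    {"gripper": 1, "offset": [0, 0.037, 0], "dr": [0, 0, 0.15]},
    {"gripper": 1, "offset": [0, 0.037, 0], "dr": [0, 0, 0.15]}
  ]
}}

```text
time_s: 7.62
position: [0.4611, 0.1254, 0.131]
orientation: [-0.145, 3.138, 0.0]
contact_force: [-1.6, -0.1, 3.7]
grip_width: 0.0096
finger_force: 59.4
```

{"name": "step_arm", "arguments": {
  "rows": [
    {"gripper": 1, "offset": [0, 0.02, 0], "dr": [0, 0, 0.075]},
    {"gripper": 1, "offset": [0, 0.037, 0], "dr": [0, 0, 0.15]},
    {"gripper": 1, "offset": [0, 0.037, 0], "dr": [0, 0, 0.15]},
    {"gripper": 1, "offset": [0, 0.037, 0], "dr": [0, 0, 0.15]},
    {"gripper": 1, "offset": [0, 0.037, 0], "dr": [0, 0, 0.15]}
  ]
}}

```text
time_s: 8.03
position: [0.4611, 0.1257, 0.131]
orientation: [0.087, 3.14, 0.0]
contact_force: [0.3, 0.3, 5.4]
grip_width: 0.0094
finger_force: 59.6
```

```bash
python3 g.py 0.461 0.125 0.131 1.811
```

```text
t 8.03 pos [0.4611 0.1257 0.131 ] yaw_y 1.5151 j [ 0.09  0.19 -0.33  1.05  0.    0.15] F [0.26 0.33 5.35] M [-0.049  0.038  0.042] w 0.0094 ff 59.6
offset [ 0.01 -0.08  0.  ] dr [ 0.      0.0007 -0.2959]
```

{"name": "step_arm", "arguments": {
  "rows": [
    {"gripper": 1, "offset": [0, 0.02, -0.015], "dr": [0, 0, 0.075]},
    {"gripper": 1, "offset": [0, 0.037, -0.015], "dr": [0, 0, 0.15]},
    {"gripper": 1, "offset": [0, 0.037, -0.015], "dr": [0, 0, 0.15]},
    {"gripper": 1, "offset": [0, 0.037, -0.015], "dr": [0, 0, 0.15]},
    {"gripper": 1, "offset": [0, 0.037, -0.015], "dr": [0, 0, 0.15]}
  ]
}}

```text
time_s: 8.45
position: [0.4611, 0.1261, 0.1311]
orientation: [0.32, 3.125, 0.0]
contact_force: [0.0, 0.0, 4.8]
grip_width: 0.0088
finger_force: 59.6
```

{"name": "step_arm", "arguments": {
  "rows": [
    {"gripper": 1, "offset": [0, 0.02, 0], "dr": [0, 0, 0.075]},
    {"gripper": 1, "offset": [0, 0.037, 0], "dr": [0, 0, 0.15]},
    {"gripper": 1, "offset": [0, 0.037, 0], "dr": [0, 0, 0.15]},
    {"gripper": 1, "offset": [0, 0.037, 0], "dr": [0, 0, 0.15]},
    {"gripper": 1, "offset": [0, 0.037, 0], "dr": [0, 0, 0.15]}
  ]
}}

```text
time_s: 8.87
position: [0.4612, 0.1265, 0.1311]
orientation: [0.554, 3.092, 0.0]
contact_force: [0.5, 0.0, 5.6]
grip_width: 0.0092
finger_force: 59.6
```

```bash
python3 g.py 0.461 0.125 0.131 1.811
```

```text
t 8.87 pos [0.4612 0.1265 0.1311] yaw_y 1.2165 j [ 0.09  0.19 -0.33  1.05  0.    0.45] F [0.48 0.04 5.6 ] M [0.021 0.007 0.011] w 0.0092 ff 59.6
offset [-0.03 -0.15  0.01] dr [ 1.000e-04  7.000e-04 -5.945e-01]
```

{"name": "step_arm", "arguments": {
  "rows": [
    {"gripper": 1, "offset": [0, -0.03, -0.1], "dr": [0, 0, -0.12]},
    {"gripper": 1, "offset": [-0.01, -0.06, -0.1], "dr": [0, 0, -0.24]},
    {"gripper": 1, "offset": [-0.02, -0.09, -0.1], "dr": [0, 0, -0.36]},
    {"gripper": 1, "offset": [-0.03, -0.115, -0.1], "dr": [0, 0, -0.48]},
    {"gripper": 1, "offset": [-0.044, -0.141, -0.1], "dr": [0, 0, -0.6]}
  ]
}}

```text
time_s: 9.28
position: [0.4605, 0.125, 0.1314]
orientation: [0.394, -3.116, -0.0]
contact_force: [-1.2, 0.5, -1.3]
grip_width: 0.0094
finger_force: 58.9
```

{"name": "step_arm", "arguments": {
  "rows": [
    {"gripper": 1, "offset": [0, -0.02, 0], "dr": [0, 0, -0.075]},
    {"gripper": 1, "offset": [0, -0.037, 0], "dr": [0, 0, -0.15]},
    {"gripper": 1, "offset": [0, -0.037, 0.05], "dr": [0, 0, -0.15]},
    {"gripper": 1, "offset": [0, -0.037, 0.1], "dr": [0, 0, -0.15]},
    {"gripper": 1, "offset": [0, -0.037, 0.1], "dr": [0, 0, -0.15]}
  ]
}}

```text
time_s: 9.7
position: [0.4608, 0.1245, 0.1305]
orientation: [0.608, -3.081, 0.0]
contact_force: [0.2, -0.3, -1.9]
grip_width: 0.0094
finger_force: 58.8
```

{"name": "step_arm", "arguments": {
  "rows": [
    {"gripper": 1, "offset": [0, -0.02, 0], "dr": [0, 0, -0.075]},
    {"gripper": 1, "offset": [0, -0.037, 0], "dr": [0, 0, -0.15]},
    {"gripper": 1, "offset": [0, -0.037, 0], "dr": [0, 0, -0.15]},
    {"gripper": 1, "offset": [0, -0.037, 0], "dr": [0, 0, -0.15]},
    {"gripper": 1, "offset": [0, -0.037, 0], "dr": [0, 0, -0.15]}
  ]
}}

```text
time_s: 10.12
position: [0.4611, 0.1242, 0.1308]
orientation: [0.834, -3.029, 0.0]
contact_force: [-0.0, -0.8, -1.2]
grip_width: 0.0093
finger_force: 58.6
```

```bash
python3 g.py 0.461 0.125 0.131 1.811
```

```text
t 10.12 pos [0.4611 0.1242 0.1308] yaw_y 2.1084 j [ 0.09  0.19 -0.33  1.05 -0.   -0.45] F [-0.02 -0.84 -1.18] M [-0.091 -0.085 -0.009] w 0.0093 ff 58.6
offset [-0.03  0.07 -0.02] dr [ 0.000e+00 -2.000e-04  2.974e-01]
```

{"name": "step_arm", "arguments": {
  "rows": [
    {"gripper": 1, "offset": [0, 0, 0.03], "dr": [0, 0, 0]},
    {"gripper": 1, "offset": [0, 0, 0.06], "dr": [0, 0, 0]},
    {"gripper": 1, "offset": [0, 0, 0.06], "dr": [0, 0, 0]},
    {"gripper": 1, "offset": [0, 0, 0.06], "dr": [0, 0, 0]},
    {"gripper": 1, "offset": [0, 0, 0.06], "dr": [0, 0, 0]}
  ]
}}

```text
time_s: 10.53
position: [0.4612, 0.1242, 0.1303]
orientation: [0.838, -3.028, 0.0]
contact_force: [0.0, -2.4, -1.0]
grip_width: 0.0093
finger_force: 58.6
```

```bash
python3 g.py 0.461 0.125 0.131 1.811
```

```text
t 10.53 pos [0.4612 0.1242 0.1303] yaw_y 2.1107 j [ 0.09  0.19 -0.34  1.04 -0.   -0.45] F [ 0.02 -2.38 -1.02] M [-0.192 -0.147  0.013] w 0.0093 ff 58.6
offset [-0.03  0.07 -0.07] dr [-1.000e-04 -0.000e+00  2.997e-01]
```

{"name": "step_arm", "arguments": {
  "rows": [
    {"gripper": 1, "offset": [0.03, -0.04, 0], "dr": [0, 0, 0]},
    {"gripper": 1, "offset": [0.03, -0.04, 0.05], "dr": [0, 0, 0]},
    {"gripper": 1, "offset": [0.03, -0.04, 0.1], "dr": [0, 0, 0]},
    {"gripper": 1, "offset": [0.03, -0.04, 0.1], "dr": [0, 0, 0]},
    {"gripper": 1, "offset": [0.03, -0.04, 0.1], "dr": [0, 0, 0]}
  ]
}}

```text
time_s: 10.95
position: [0.461, 0.1238, 0.1292]
orientation: [0.838, -3.027, -0.0]
contact_force: [0.1, -0.5, -0.9]
grip_width: 0.0095
finger_force: 58.6
```

```bash
python3 g.py 0.461 0.125 0.131 1.811
```

```text
t 10.95 pos [0.461  0.1238 0.1292] yaw_y 2.111 j [ 0.09  0.19 -0.34  1.04  0.   -0.45] F [ 0.14 -0.49 -0.91] M [-0.048 -0.004 -0.043] w 0.0095 ff 58.6
offset [-0.06  0.1  -0.18] dr [ 1.e-04 -2.e-04  3.e-01]
```

{"name": "step_arm", "arguments": {
  "rows": [
    {"gripper": 1, "offset": [0, 0, 0.1], "dr": [0, 0, 0]},
    {"gripper": 1, "offset": [0, 0, 0.2], "dr": [0, 0, 0]},
    {"gripper": 1, "offset": [0, 0, 0.3], "dr": [0, 0, 0]},
    {"gripper": 1, "offset": [0, 0, 0.4], "dr": [0, 0, 0]},
    {"gripper": 1, "offset": [0, 0, 0.4], "dr": [0, 0, 0]}
  ]
}}

```text
time_s: 11.37
position: [0.461, 0.1238, 0.1251]
orientation: [0.838, -3.027, -0.0]
contact_force: [-0.2, 0.4, -1.4]
grip_width: 0.0093
finger_force: 58.6
```

```bash
python3 g.py 0.461 0.125 0.131 1.811
```

```text
t 11.37 pos [0.461  0.1238 0.1251] yaw_y 2.111 j [ 0.09  0.19 -0.35  1.03  0.   -0.45] F [-0.17  0.42 -1.36] M [ 0.051 -0.067 -0.008] w 0.0093 ff 58.6
offset [-0.07  0.1  -0.59] dr [ 1.e-04 -3.e-04  3.e-01]
```

Free in the follower. I'll descend toward the release (nose reaches it at TCP about 0.107, shoulders at about 0.101).

{"name": "step_arm", "arguments": {
  "rows": [
    {"gripper": 1, "offset": [0, 0, 0.2], "dr": [0, 0, 0]},
    {"gripper": 1, "offset": [0, 0, 0.4], "dr": [0, 0, 0]},
    {"gripper": 1, "offset": [0, 0, 0.6], "dr": [0, 0, 0]},
    {"gripper": 1, "offset": [0, 0, 0.8], "dr": [0, 0, 0]},
    {"gripper": 1, "offset": [0, 0, 0.8], "dr": [0, 0, 0]}
  ]
}}

```text
time_s: 11.78
position: [0.4609, 0.1237, 0.1168]
orientation: [0.838, -3.027, -0.0]
contact_force: [-0.8, -0.9, -1.4]
grip_width: 0.0093
finger_force: 58.6
```

{"name": "step_arm", "arguments": {
  "rows": [
    {"gripper": 1, "offset": [0, 0, 0.2], "dr": [0, 0, 0]},
    {"gripper": 1, "offset": [0, 0, 0.4], "dr": [0, 0, 0]},
    {"gripper": 1, "offset": [0, 0, 0.6], "dr": [0, 0, 0]},
    {"gripper": 1, "offset": [0, 0, 0.8], "dr": [0, 0, 0]},
    {"gripper": 1, "offset": [0, 0, 0.8], "dr": [0, 0, 0]}
  ]
}}

```text
time_s: 12.2
position: [0.4609, 0.1237, 0.1089]
orientation: [0.838, -3.027, -0.0]
contact_force: [-0.4, -0.3, -1.0]
grip_width: 0.0095
finger_force: 58.6
```

```bash
python3 g.py 0.461 0.125 0.131 1.811
```

```text
t 12.2 pos [0.4609 0.1237 0.1089] yaw_y 2.111 j [ 0.09  0.21 -0.37  0.99 -0.   -0.45] F [-0.41 -0.33 -1.03] M [-0.037 -0.045  0.015] w 0.0095 ff 58.6
offset [-0.07  0.1  -2.21] dr [ 1.e-04 -6.e-04  3.e-01]
```

{"name": "step_arm", "arguments": {
  "rows": [
    {"gripper": 1, "offset": [0, 0, 0.1], "dr": [0, 0, 0]},
    {"gripper": 1, "offset": [0, 0, 0.2], "dr": [0, 0, 0]},
    {"gripper": 1, "offset": [0, 0, 0.3], "dr": [0, 0, 0]},
    {"gripper": 1, "offset": [0, 0, 0.3], "dr": [0, 0, 0]},
    {"gripper": 1, "offset": [0, 0, 0.3], "dr": [0, 0, 0]}
  ]
}}

```text
time_s: 12.62
position: [0.4611, 0.1238, 0.1063]
orientation: [0.838, -3.028, -0.0]
contact_force: [-0.4, 0.4, -1.7]
grip_width: 0.0098
finger_force: 58.6
```

{"name": "step_arm", "arguments": {
  "rows": [
    {"gripper": 1, "offset": [0, 0, 0.1], "dr": [0, 0, 0]},
    {"gripper": 1, "offset": [0, 0, 0.2], "dr": [0, 0, 0]},
    {"gripper": 1, "offset": [0, 0, 0.3], "dr": [0, 0, 0]},
    {"gripper": 1, "offset": [0, 0, 0.3], "dr": [0, 0, 0]},
    {"gripper": 1, "offset": [0, 0, 0.3], "dr": [0, 0, 0]}
  ]
}}

```text
time_s: 13.03
position: [0.461, 0.1238, 0.1032]
orientation: [0.838, -3.028, -0.0]
contact_force: [-0.6, -0.4, -1.1]
grip_width: 0.0097
finger_force: 58.6
```

```bash
python3 g.py 0.461 0.125 0.131 1.811
```

```text
t 13.03 pos [0.461  0.1238 0.1032] yaw_y 2.111 j [ 0.09  0.21 -0.38  0.98 -0.   -0.45] F [-0.57 -0.42 -1.14] M [-0.035  0.02  -0.033] w 0.0097 ff 58.6
offset [-0.06  0.11 -2.78] dr [ 0.e+00 -1.e-04  3.e-01]
```

Nose is in the release. Now to shoulder contact in small steps.

{"name": "step_arm", "arguments": {
  "rows": [
    {"gripper": 1, "offset": [0, 0, 0.05], "dr": [0, 0, 0]},
    {"gripper": 1, "offset": [0, 0, 0.1], "dr": [0, 0, 0]},
    {"gripper": 1, "offset": [0, 0, 0.15], "dr": [0, 0, 0]},
    {"gripper": 1, "offset": [0, 0, 0.15], "dr": [0, 0, 0]},
    {"gripper": 1, "offset": [0, 0, 0.15], "dr": [0, 0, 0]}
  ]
}}

```text
time_s: 13.45
position: [0.4611, 0.1238, 0.1018]
orientation: [0.838, -3.028, -0.0]
contact_force: [-0.3, 1.2, -1.0]
grip_width: 0.0094
finger_force: 58.6
```

{"name": "step_arm", "arguments": {
  "rows": [
    {"gripper": 1, "offset": [0, 0, 0.03], "dr": [0, 0, 0]},
    {"gripper": 1, "offset": [0, 0, 0.06], "dr": [0, 0, 0]},
    {"gripper": 1, "offset": [0, 0, 0.08], "dr": [0, 0, 0]},
    {"gripper": 1, "offset": [0, 0, 0.08], "dr": [0, 0, 0]},
    {"gripper": 1, "offset": [0, 0, 0.08], "dr": [0, 0, 0]}
  ]
}}

```text
time_s: 13.87
position: [0.4611, 0.1238, 0.101]
orientation: [-0.838, 3.028, -0.0]
contact_force: [0.8, 0.9, -1.4]
grip_width: 0.0094
finger_force: 58.6
```

```bash
python3 g.py 0.461 0.125 0.131 1.811
```

```text
t 13.87 pos [0.4611 0.1238 0.101 ] yaw_y 2.111 j [ 0.09  0.22 -0.39  0.97 -0.   -0.45] F [ 0.77  0.85 -1.37] M [-0.041  0.001 -0.052] w 0.0094 ff 58.6
offset [-0.05  0.11 -3.  ] dr [-0.   0.   0.3]
```

{"name": "step_arm", "arguments": {
  "rows": [
    {"gripper": 1, "offset": [0, 0, 0.02], "dr": [0, 0, 0]},
    {"gripper": 1, "offset": [0, 0, 0.04], "dr": [0, 0, 0]},
    {"gripper": 1, "offset": [0, 0, 0.05], "dr": [0, 0, 0]},
    {"gripper": 1, "offset": [0, 0, 0.05], "dr": [0, 0, 0]},
    {"gripper": 1, "offset": [0, 0, 0.05], "dr": [0, 0, 0]}
  ]
}}

```text
time_s: 14.28
position: [0.4611, 0.1238, 0.1005]
orientation: [-0.838, 3.028, -0.0]
contact_force: [0.7, -0.1, -1.1]
grip_width: 0.0097
finger_force: 58.6
```

```bash
python3 g.py 0.461 0.125 0.131 1.811
```

```text
t 14.28 pos [0.4611 0.1238 0.1005] yaw_y 2.1109 j [ 0.09  0.22 -0.39  0.97 -0.   -0.45] F [ 0.68 -0.07 -1.07] M [-0.053 -0.041  0.015] w 0.0097 ff 58.6
offset [-0.06  0.11 -3.05] dr [-0.      0.      0.2999]
```

{"name": "step_arm", "arguments": {
  "rows": [
    {"gripper": 1, "offset": [0, 0, 0.02], "dr": [0, 0, 0]},
    {"gripper": 1, "offset": [0, 0, 0.04], "dr": [0, 0, 0]},
    {"gripper": 1, "offset": [0, 0, 0.05], "dr": [0, 0, 0]},
    {"gripper": 1, "offset": [0, 0, 0.05], "dr": [0, 0, 0]},
    {"gripper": 1, "offset": [0, 0, 0.05], "dr": [0, 0, 0]}
  ]
}}

```text
time_s: 14.7
position: [0.4611, 0.1238, 0.1]
orientation: [0.838, -3.028, 0.0]
contact_force: [0.5, -0.5, -1.1]
grip_width: 0.0089
finger_force: 58.6
```

```bash
python3 g.py 0.461 0.125 0.131 1.811
```

```text
t 14.7 pos [0.4611 0.1238 0.1   ] yaw_y 2.111 j [ 0.09  0.22 -0.39  0.97 -0.   -0.45] F [ 0.53 -0.48 -1.14] M [-0.085 -0.031 -0.001] w 0.0089 ff 58.6
offset [-0.06  0.11 -3.1 ] dr [-0.  -0.   0.3]
```

{"name": "step_arm", "arguments": {
  "rows": [
    {"gripper": 1, "offset": [0, 0, 0.02], "dr": [0, 0, 0]},
    {"gripper": 1, "offset": [0, 0, 0.04], "dr": [0, 0, 0]},
    {"gripper": 1, "offset": [0, 0, 0.06], "dr": [0, 0, 0]},
    {"gripper": 1, "offset": [0, 0, 0.06], "dr": [0, 0, 0]},
    {"gripper": 1, "offset": [0, 0, 0.06], "dr": [0, 0, 0]}
  ]
}}

```text
time_s: 15.12
position: [0.4611, 0.1238, 0.0994]
orientation: [-0.838, 3.028, -0.0]
contact_force: [1.0, -0.9, -1.3]
grip_width: 0.0095
finger_force: 58.6
```

```bash
python3 g.py 0.461 0.125 0.131 1.811
```

```text
t 15.12 pos [0.4611 0.1238 0.0994] yaw_y 2.111 j [ 0.09  0.22 -0.39  0.97 -0.   -0.45] F [ 1.02 -0.86 -1.26] M [-0.098 -0.034  0.021] w 0.0095 ff 58.6
offset [-0.05  0.11 -3.16] dr [-1.e-04  0.e+00  3.e-01]
```

{"name": "step_arm", "arguments": {
  "rows": [
    {"gripper": 1, "offset": [0, 0, 0.05], "dr": [0, 0, 0]},
    {"gripper": 1, "offset": [0, 0, 0.1], "dr": [0, 0, 0]},
    {"gripper": 1, "offset": [0, 0, 0.1], "dr": [0, 0, 0]},
    {"gripper": 1, "offset": [0, 0, 0.1], "dr": [0, 0, 0]},
    {"gripper": 1, "offset": [0, 0, 0.1], "dr": [0, 0, 0]}
  ]
}}

```text
time_s: 15.53
position: [0.4611, 0.1238, 0.0984]
orientation: [0.838, -3.028, 0.0]
contact_force: [0.4, -0.1, 0.0]
grip_width: 0.0093
finger_force: 58.6
```

```bash
python3 g.py 0.461 0.125 0.131 1.811
```

```text
t 15.53 pos [0.4611 0.1238 0.0984] yaw_y 2.111 j [ 0.09  0.22 -0.39  0.96 -0.   -0.45] F [ 0.41 -0.11  0.03] M [-0.171 -0.138  0.009] w 0.0093 ff 58.6
offset [-0.05  0.11 -3.26] dr [-0.  -0.   0.3]
```

{"name": "step_arm", "arguments": {
  "rows": [
    {"gripper": 1, "offset": [0, 0, 0.05], "dr": [0, 0, 0]},
    {"gripper": 1, "offset": [0, 0, 0.1], "dr": [0, 0, 0]},
    {"gripper": 1, "offset": [0, 0, 0.1], "dr": [0, 0, 0]},
    {"gripper": 1, "offset": [0, 0, 0.1], "dr": [0, 0, 0]},
    {"gripper": 1, "offset": [0, 0, 0.1], "dr": [0, 0, 0]}
  ]
}}

```text
time_s: 15.95
position: [0.4611, 0.1238, 0.0974]
orientation: [0.838, -3.028, -0.0]
contact_force: [0.7, -1.1, -1.2]
grip_width: 0.0095
finger_force: 58.6
```

```bash
python3 g.py 0.461 0.125 0.131 1.811
```

```text
t 15.95 pos [0.4611 0.1238 0.0974] yaw_y 2.111 j [ 0.09  0.22 -0.39  0.96  0.   -0.45] F [ 0.73 -1.13 -1.22] M [-0.196 -0.134  0.022] w 0.0095 ff 58.6
offset [-0.06  0.11 -3.36] dr [ 0.  -0.   0.3]
```

{"name": "step_arm", "arguments": {
  "rows": [
    {"gripper": 1, "offset": [-0.01, -0.03, 0], "dr": [0, 0, 0]},
    {"gripper": 1, "offset": [-0.01, -0.03, 0.1], "dr": [0, 0, 0]},
    {"gripper": 1, "offset": [-0.01, -0.03, 0.2], "dr": [0, 0, 0]},
    {"gripper": 1, "offset": [-0.01, -0.03, 0.25], "dr": [0, 0, 0]},
    {"gripper": 1, "offset": [-0.01, -0.03, 0.25], "dr": [0, 0, 0]}
  ]
}}

```text
time_s: 16.37
position: [0.4612, 0.1236, 0.0947]
orientation: [0.838, -3.027, -0.0]
contact_force: [-0.0, 0.3, -2.2]
grip_width: 0.0094
finger_force: 58.6
```

```bash
python3 g.py 0.461 0.125 0.131 1.811
```

```text
t 16.37 pos [0.4612 0.1236 0.0947] yaw_y 2.111 j [ 0.09  0.22 -0.4   0.95  0.   -0.45] F [-0.02  0.33 -2.15] M [-0.047  0.002  0.011] w 0.0094 ff 58.6
offset [-0.06  0.13 -3.63] dr [ 2.e-04 -3.e-04  3.e-01]
```

{"name": "step_arm", "arguments": {
  "rows": [
    {"gripper": 1, "offset": [0, 0, 0.1], "dr": [0, 0, 0]},
    {"gripper": 1, "offset": [0, 0, 0.2], "dr": [0, 0, 0]},
    {"gripper": 1, "offset": [0, 0, 0.3], "dr": [0, 0, 0]},
    {"gripper": 1, "offset": [0, 0, 0.4], "dr": [0, 0, 0]},
    {"gripper": 1, "offset": [0, 0, 0.4], "dr": [0, 0, 0]}
  ]
}}

```text
time_s: 16.78
position: [0.4612, 0.1236, 0.0907]
orientation: [0.838, -3.027, -0.0]
contact_force: [-0.1, -0.6, -0.7]
grip_width: 0.0099
finger_force: 58.6
```

{"name": "step_arm", "arguments": {
  "rows": [
    {"gripper": 1, "offset": [0, 0, 0.04], "dr": [0, 0, 0]},
    {"gripper": 1, "offset": [0, 0, 0.08], "dr": [0, 0, 0]},
    {"gripper": 1, "offset": [0, 0, 0.1], "dr": [0, 0, 0]},
    {"gripper": 1, "offset": [0, 0, 0.1], "dr": [0, 0, 0]},
    {"gripper": 1, "offset": [0, 0, 0.1], "dr": [0, 0, 0]}
  ]
}}

```text
time_s: 17.2
position: [0.4614, 0.1236, 0.0899]
orientation: [-0.838, 3.028, -0.0]
contact_force: [0.5, 0.4, -0.9]
grip_width: 0.0094
finger_force: 58.6
```

```bash
python3 g.py 0.461 0.125 0.131 1.811
```

```text
t 17.2 pos [0.4614 0.1236 0.0899] yaw_y 2.111 j [ 0.09  0.23 -0.4   0.94  0.   -0.45] F [ 0.47  0.37 -0.88] M [-0.094  0.048 -0.04 ] w 0.0094 ff 58.6
offset [-0.04  0.14 -4.11] dr [-0.e+00  1.e-04  3.e-01]
```

{"name": "step_arm", "arguments": {
  "rows": [
    {"gripper": 1, "offset": [0, 0, 0.03], "dr": [0, 0, 0]},
    {"gripper": 1, "offset": [0, 0, 0.06], "dr": [0, 0, 0]},
    {"gripper": 1, "offset": [0, 0, 0.06], "dr": [0, 0, 0]},
    {"gripper": 1, "offset": [0, 0, 0.06], "dr": [0, 0, 0]},
    {"gripper": 1, "offset": [0, 0, 0.06], "dr": [0, 0, 0]}
  ]
}}

```text
time_s: 17.62
position: [0.4614, 0.1236, 0.0895]
orientation: [-0.838, 3.027, -0.0]
contact_force: [-0.7, 0.7, 1.0]
grip_width: 0.0094
finger_force: 59.0
```

```bash
python3 g.py 0.461 0.125 0.131 1.811
```

```text
t 17.62 pos [0.4614 0.1236 0.0895] yaw_y 2.111 j [ 0.09  0.23 -0.4   0.94  0.   -0.45] F [-0.66  0.66  1.  ] M [-0.027  0.131 -0.013] w 0.0094 ff 59.0
offset [-0.04  0.14 -4.15] dr [-1.e-04  3.e-04  3.e-01]
```

Seated: contact at 0.0895, exactly 42 mm below the follower contact. Now I turn clockwise, watching forces.

{"name": "step_arm", "arguments": {
  "rows": [
    {"gripper": 1, "offset": [0, 0.025, 0], "dr": [0, 0, 0.1]},
    {"gripper": 1, "offset": [-0.005, 0.05, 0], "dr": [0, 0, 0.2]},
    {"gripper": 1, "offset": [-0.011, 0.074, 0], "dr": [0, 0, 0.3]},
    {"gripper": 1, "offset": [-0.02, 0.097, 0], "dr": [0, 0, 0.4]},
    {"gripper": 1, "offset": [-0.02, 0.097, 0], "dr": [0, 0, 0.4]}
  ]
}}

```text
time_s: 18.03
position: [0.4613, 0.1246, 0.0895]
orientation: [-0.213, 3.134, 0.0]
contact_force: [-0.1, 0.4, 0.8]
grip_width: 0.0094
finger_force: 62.6
```

```bash
python3 g.py 0.461 0.125 0.131 1.811
```

```text
t 18.03 pos [0.4613 0.1246 0.0895] yaw_y 1.7067 j [ 0.09  0.23 -0.4   0.94  0.   -0.05] F [-0.1   0.37  0.77] M [0.055 0.01  0.112] w 0.0094 ff 62.6
offset [ 0.02  0.05 -4.15] dr [ 0.      0.0006 -0.1043]
```

{"name": "step_arm", "arguments": {
  "rows": [
    {"gripper": 1, "offset": [0, 0.025, 0], "dr": [0, 0, 0.1]},
    {"gripper": 1, "offset": [-0.005, 0.05, 0], "dr": [0, 0, 0.2]},
    {"gripper": 1, "offset": [-0.011, 0.074, 0], "dr": [0, 0, 0.3]},
    {"gripper": 1, "offset": [-0.02, 0.097, 0], "dr": [0, 0, 0.4]},
    {"gripper": 1, "offset": [-0.02, 0.097, 0], "dr": [0, 0, 0.4]}
  ]
}}

```text
time_s: 18.45
position: [0.4613, 0.1255, 0.0895]
orientation: [0.409, 3.114, 0.0]
contact_force: [0.0, 0.6, 1.3]
grip_width: 0.0096
finger_force: 62.8
```

```bash
python3 g.py 0.461 0.125 0.131 1.811
```

```text
t 18.45 pos [0.4613 0.1255 0.0895] yaw_y 1.3098 j [ 0.09  0.23 -0.4   0.94  0.    0.35] F [0.01 0.59 1.34] M [-0.005 -0.054  0.055] w 0.0096 ff 62.8
offset [ 0.01 -0.06 -4.15] dr [ 1.000e-04  5.000e-04 -5.012e-01]
```

{"name": "step_arm", "arguments": {
  "rows": [
    {"gripper": 1, "offset": [0, 0.025, 0], "dr": [0, 0, 0.1]},
    {"gripper": 1, "offset": [-0.005, 0.05, 0], "dr": [0, 0, 0.2]},
    {"gripper": 1, "offset": [-0.011, 0.074, 0], "dr": [0, 0, 0.3]},
    {"gripper": 1, "offset": [-0.02, 0.097, 0], "dr": [0, 0, 0.4]},
    {"gripper": 1, "offset": [-0.02, 0.097, 0], "dr": [0, 0, 0.4]}
  ]
}}

```text
time_s: 18.87
position: [0.4617, 0.1264, 0.0895]
orientation: [1.016, 2.972, 0.0]
contact_force: [0.2, 1.3, 2.2]
grip_width: 0.0094
finger_force: 63.5
```

```bash
python3 g.py 0.461 0.125 0.131 1.811
```

```text
t 18.87 pos [0.4617 0.1264 0.0895] yaw_y 0.912 j [ 0.09  0.23 -0.4   0.94 -0.    0.75] F [0.16 1.33 2.16] M [-0.024 -0.085  0.114] w 0.0094 ff 63.5
offset [-0.03 -0.15 -4.15] dr [ 1.00e-04  5.00e-04 -8.99e-01]
```

{"name": "step_arm", "arguments": {
  "rows": [
    {"gripper": 1, "offset": [0, 0.025, 0], "dr": [0, 0, 0.1]},
    {"gripper": 1, "offset": [-0.005, 0.05, 0], "dr": [0, 0, 0.2]},
    {"gripper": 1, "offset": [-0.011, 0.074, 0], "dr": [0, 0, 0.3]},
    {"gripper": 1, "offset": [-0.02, 0.097, 0], "dr": [0, 0, 0.4]},
    {"gripper": 1, "offset": [-0.02, 0.097, 0], "dr": [0, 0, 0.4]}
  ]
}}

```text
time_s: 19.28
position: [0.4624, 0.127, 0.0895]
orientation: [1.584, 2.712, 0.0]
contact_force: [0.6, -0.9, 3.4]
grip_width: 0.0099
finger_force: 63.8
```

```bash
python3 g.py 0.461 0.125 0.131 1.811
```

```text
t 19.28 pos [0.4624 0.127  0.0895] yaw_y 0.5135 j [ 0.09  0.23 -0.4   0.94 -0.    1.15] F [ 0.6  -0.92  3.44] M [-0.048 -0.029  0.115] w 0.0099 ff 63.8
offset [-0.1  -0.22 -4.15] dr [ 1.0000e-04  5.0000e-04 -1.2975e+00]
```

{"name": "step_arm", "arguments": {
  "rows": [
    {"gripper": 1, "offset": [0, 0.012, 0], "dr": [0, 0, 0.05]},
    {"gripper": 1, "offset": [0, 0.025, 0], "dr": [0, 0, 0.1]},
    {"gripper": 1, "offset": [0, 0.037, 0], "dr": [0, 0, 0.15]},
    {"gripper": 1, "offset": [0, 0.037, 0], "dr": [0, 0, 0.15]},
    {"gripper": 1, "offset": [0, 0.037, 0], "dr": [0, 0, 0.15]}
  ]
}}

```text
time_s: 19.7
position: [0.4627, 0.1272, 0.0894]
orientation: [1.777, 2.59, 0.0]
contact_force: [-0.5, -1.2, 5.4]
grip_width: 0.009
finger_force: 64.9
```

```bash
python3 g.py 0.461 0.125 0.131 1.811
```

```text
t 19.7 pos [0.4627 0.1272 0.0894] yaw_y 0.3679 j [ 0.09  0.23 -0.4   0.94 -0.    1.3 ] F [-0.53 -1.18  5.39] M [-0.156  0.059  0.169] w 0.009 ff 64.9
offset [-0.14 -0.24 -4.16] dr [ 1.0000e-04  4.0000e-04 -1.4431e+00]
```

{"name": "step_arm", "arguments": {
  "rows": [
    {"gripper": 1, "offset": [0, 0.012, -0.02], "dr": [0, 0, 0.05]},
    {"gripper": 1, "offset": [0, 0.012, -0.02], "dr": [0, 0, 0.05]},
    {"gripper": 1, "offset": [0, 0.012, -0.02], "dr": [0, 0, 0.05]},
    {"gripper": 1, "offset": [0, 0.012, -0.02], "dr": [0, 0, 0.05]},
    {"gripper": 1, "offset": [0, 0.012, -0.02], "dr": [0, 0, 0.05]}
  ]
}}

```text
time_s: 20.12
position: [0.4628, 0.1272, 0.0895]
orientation: [1.848, 2.541, -0.0]
contact_force: [0.3, -1.6, 1.5]
grip_width: 0.0098
finger_force: 64.9
```

```bash
python3 g.py 0.461 0.125 0.131 1.811
```

```text
t 20.12 pos [0.4628 0.1272 0.0895] yaw_y 0.3133 j [ 0.09  0.23 -0.4   0.94 -0.    1.35] F [ 0.32 -1.64  1.54] M [-0.213 -0.168  0.255] w 0.0098 ff 64.9
offset [-0.16 -0.24 -4.15] dr [-0.0000e+00  1.0000e-04 -1.4977e+00]
```

{"name": "step_arm", "arguments": {
  "rows": [
    {"gripper": 1, "offset": [0, 0.012, 0], "dr": [0, 0, 0.05]},
    {"gripper": 1, "offset": [0, 0.012, 0], "dr": [0, 0, 0.05]},
    {"gripper": 1, "offset": [0, 0.012, 0], "dr": [0, 0, 0.05]},
    {"gripper": 1, "offset": [0, 0.012, 0], "dr": [0, 0, 0.05]},
    {"gripper": 1, "offset": [0, 0.012, 0], "dr": [0, 0, 0.05]}
  ]
}}

```text
time_s: 20.53
position: [0.4629, 0.1272, 0.0895]
orientation: [1.912, 2.493, 0.0]
contact_force: [1.6, -1.6, 2.1]
grip_width: 0.0094
finger_force: 64.4
```

```bash
python3 g.py 0.461 0.125 0.131 1.811
```

```text
t 20.53 pos [0.4629 0.1272 0.0895] yaw_y 0.2622 j [ 0.09  0.23 -0.4   0.94 -0.    1.4 ] F [ 1.64 -1.64  2.14] M [-0.233 -0.318  0.13 ] w 0.0094 ff 64.4
offset [-0.17 -0.24 -4.15] dr [ 0.0000e+00  1.0000e-04 -1.5488e+00]
```

{"name": "step_arm", "arguments": {
  "rows": [
    {"gripper": 1, "offset": [-0.037, 0.033, 0], "dr": [0, 0, 0.05]},
    {"gripper": 1, "offset": [-0.037, 0.033, 0], "dr": [0, 0, 0.05]},
    {"gripper": 1, "offset": [-0.037, 0.033, 0], "dr": [0, 0, 0.05]},
    {"gripper": 1, "offset": [-0.037, 0.033, 0], "dr": [0, 0, 0.05]},
    {"gripper": 1, "offset": [-0.037, 0.033, 0], "dr": [0, 0, 0.05]}
  ]
}}

```text
time_s: 20.95
position: [0.4631, 0.1271, 0.0895]
orientation: [-1.973, -2.444, -0.0]
contact_force: [0.3, 0.6, 1.0]
grip_width: 0.0095
finger_force: 64.0
```

```bash
python3 g.py 0.461 0.125 0.131 1.811
python3 - <<'E'
from rig import r
from h import *
W=np.zeros((400,800,3),np.uint8)
for i,n in enumerate(('top','side')):
    P=r.get_image(n);u,v=proj([.45,.125,.06],P)[0].round().astype(int);print(n,u,v)
    W[:,i*400:i*400+400]=cv2.resize(P['image'][v-33:v+34,u-33:u+34],(400,400),interpolation=cv2.INTER_CUBIC)
    for sgn in (-1,1): print(sgn,proj([.463+sgn*.06*np.cos(.24),.125+sgn*.06*np.sin(.24),.05],P)[0].round(1))
cv2.imwrite('pics/c.png',W)
E
```

```text
t 20.95 pos [0.4631 0.1271 0.0895] yaw_y 0.2123 j [ 0.09  0.23 -0.4   0.94  0.    1.45] F [0.34 0.57 0.99] M [0.165 0.028 0.131] w 0.0095 ff 64.0
offset [-0.16 -0.25 -4.15] dr [ 1.0000e-04 -3.0000e-04 -1.5987e+00]
top 296 245
-1 [300.9 260.5]
1 [291.2 219.9]
side 357 245
-1 [374.1 248.1]
1 [329.7 246. ]
```

View pics/c.png

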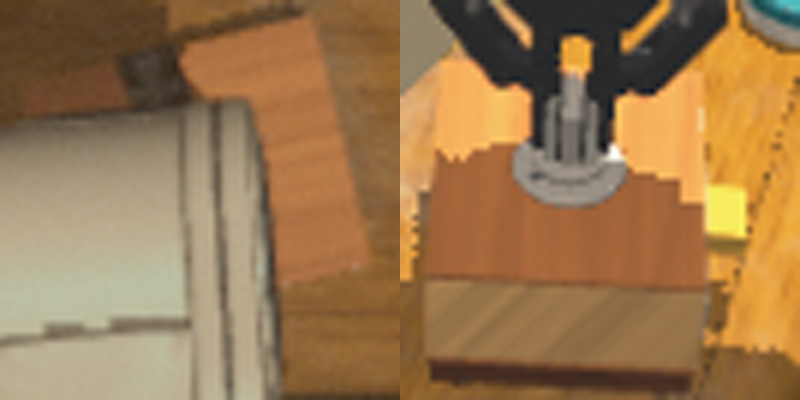

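Side view: the collar is flat on the rose, and the brass bolt stands out about 7 px (about 19 mm) at crop (726,212). I keep turning until the stop is felt.

{"name": "step_arm", "arguments": {
  "rows": [
    {"gripper": 1, "offset": [0, 0.012, 0], "dr": [0, 0, 0.05]},
    {"gripper": 1, "offset": [0, 0.012, 0], "dr": [0, 0, 0.05]},
    {"gripper": 1, "offset": [0, 0.012, 0], "dr": [0, 0, 0.05]},
    {"gripper": 1, "offset": [0, 0.012, 0], "dr": [0, 0, 0.05]},
    {"gripper": 1, "offset": [0, 0.012, 0], "dr": [0, 0, 0.05]}
  ]
}}

```text
time_s: 21.47
position: [0.4632, 0.1271, 0.0894]
orientation: [-2.034, -2.394, 0.0]
contact_force: [-0.6, 2.1, 1.6]
grip_width: 0.0097
finger_force: 63.9
```

```bash
cat > b.py <<'E'
from rig import r
from h import *
P=r.get_image('side');I=P['image'].astype(int)
for v in range(244,254): print(v,(I[v,368:386,1]).tolist())
# predicted tip columns for bolt out 0 / .018 /.02 at door edge centre
for d in (0,.018,.019,.02): print(d,[proj([.463-(.06+d)*np.cos(.24)-w*np.sin(.24),.125-(.06+d)*np.sin(.24)+w*np.cos(.24),.05],P)[0].round(2).tolist() for w in (0,.012)])
E
python3 g.py 0.461 0.125 0.131 1.811; python3 b.py
```

```text
t 21.47 pos [0.4632 0.1271 0.0894] yaw_y 0.1621 j [ 0.09  0.23 -0.4   0.94  0.    1.5 ] F [-0.55  2.12  1.65] M [0.404 0.08  0.16 ] w 0.0097 ff 63.9
offset [-0.17 -0.26 -4.16] dr [ 0.0000e+00 -4.0000e-04 -1.6489e+00]
244 [103, 100, 102, 172, 175, 180, 191, 226, 235, 235, 235, 235, 235, 232, 176, 142, 125, 160]
245 [102, 97, 101, 173, 173, 178, 190, 227, 236, 236, 236, 236, 235, 233, 180, 137, 120, 160]
246 [102, 98, 97, 99, 99, 101, 118, 218, 237, 237, 237, 237, 236, 234, 190, 115, 147, 160]
247 [103, 99, 97, 99, 98, 101, 118, 216, 235, 235, 235, 235, 235, 234, 216, 124, 156, 160]
248 [102, 98, 98, 100, 99, 101, 118, 217, 236, 236, 236, 235, 235, 234, 222, 131, 162, 162]
249 [100, 99, 98, 99, 98, 101, 119, 216, 234, 235, 235, 235, 235, 233, 210, 155, 162, 164]
250 [100, 98, 99, 100, 99, 103, 117, 201, 233, 233, 233, 233, 234, 232, 200, 156, 163, 165]
251 [99, 99, 99, 101, 100, 102, 108, 131, 150, 156, 165, 178, 206, 216, 196, 165, 166, 160]
252 [99, 98, 99, 100, 100, 103, 105, 109, 107, 107, 105, 105, 105, 105, 118, 165, 164, 154]
253 [97, 98, 100, 101, 100, 103, 105, 104, 106, 105, 105, 106, 106, 107, 124, 165, 158, 150]
0 [[374.07, 248.1], [374.14, 251.2]]
0.018 [[380.73, 248.42], [380.85, 251.52]]
0.019 [[381.1, 248.43], [381.22, 251.54]]
0.02 [[381.47, 248.45], [381.59, 251.56]]
```

{"name": "step_arm", "arguments": {
  "rows": [
    {"gripper": 1, "offset": [0.03, 0.018, 0], "dr": [0, 0, 0.05]},
    {"gripper": 1, "offset": [0.03, 0.018, 0], "dr": [0, 0, 0.05]},
    {"gripper": 1, "offset": [0.03, 0.018, 0], "dr": [0, 0, 0.05]},
    {"gripper": 1, "offset": [0.03, 0.018, 0], "dr": [0, 0, 0.05]},
    {"gripper": 1, "offset": [0.03, 0.018, 0], "dr": [0, 0, 0.05]}
  ]
}}

```text
time_s: 21.93
position: [0.4634, 0.1273, 0.0895]
orientation: [2.094, 2.342, -0.0]
contact_force: [-1.0, -0.3, 1.9]
grip_width: 0.0098
finger_force: 69.5
```

```bash
python3 g.py 0.461 0.125 0.131 1.811; python3 b.py|sed -n 3,7p
```

```text
t 21.93 pos [0.4634 0.1273 0.0895] yaw_y 0.1121 j [ 0.09  0.23 -0.4   0.94 -0.    1.55] F [-1.   -0.26  1.91] M [-0.001  0.344  0.29 ] w 0.0098 ff 69.5
offset [-0.2  -0.26 -4.15] dr [-3.0000e-04 -0.0000e+00 -1.6989e+00]
246 [102, 98, 102, 170, 98, 108, 191, 218, 237, 237, 237, 237, 237, 235, 218, 116, 147, 161]
247 [104, 98, 97, 98, 98, 101, 119, 216, 235, 235, 235, 235, 235, 234, 222, 124, 155, 161]
248 [102, 98, 98, 99, 98, 101, 119, 217, 236, 236, 236, 235, 235, 234, 208, 131, 162, 162]
249 [100, 99, 98, 100, 98, 102, 119, 216, 234, 235, 235, 235, 235, 234, 212, 154, 162, 164]
250 [100, 98, 98, 100, 99, 102, 117, 201, 233, 233, 233, 233, 233, 232, 205, 156, 163, 164]
```

{"name": "step_arm", "arguments": {
  "rows": [
    {"gripper": 1, "offset": [0, 0.012, 0], "dr": [0, 0, 0.05]},
    {"gripper": 1, "offset": [0, 0.012, 0], "dr": [0, 0, 0.05]},
    {"gripper": 1, "offset": [0, 0.012, 0], "dr": [0, 0, 0.05]},
    {"gripper": 1, "offset": [0, 0.012, 0], "dr": [0, 0, 0.05]},
    {"gripper": 1, "offset": [0, 0.012, 0], "dr": [0, 0, 0.05]}
  ]
}}

```text
time_s: 22.4
position: [0.4635, 0.1273, 0.0895]
orientation: [-2.151, -2.289, 0.0]
contact_force: [-2.4, -0.6, 3.3]
grip_width: 0.0095
finger_force: 75.0
```

```bash
python3 g.py 0.461 0.125 0.131 1.811; python3 b.py|sed -n 3,7p
```

```text
t 22.4 pos [0.4635 0.1273 0.0895] yaw_y 0.0621 j [ 0.09  0.23 -0.4   0.94 -0.    1.6 ] F [-2.35 -0.57  3.3 ] M [-0.109  0.424  0.518] w 0.0095 ff 75.0
offset [-0.22 -0.27 -4.15] dr [-3.0000e-04 -1.0000e-04 -1.7489e+00]
246 [102, 98, 101, 171, 98, 109, 191, 218, 237, 237, 237, 237, 237, 236, 224, 116, 147, 160]
247 [104, 98, 97, 98, 99, 101, 118, 216, 235, 235, 235, 235, 235, 234, 209, 124, 155, 160]
248 [102, 98, 98, 99, 98, 101, 118, 217, 236, 236, 236, 235, 235, 234, 209, 131, 162, 162]
249 [99, 98, 98, 99, 98, 102, 119, 216, 234, 234, 235, 235, 235, 234, 217, 155, 162, 164]
250 [100, 98, 98, 100, 99, 102, 117, 201, 233, 233, 233, 233, 233, 235, 240, 155, 163, 164]
```

The stop is felt: Mz rises to 0.52 N m and the bolt no longer moves. I unwind the elastic load, open and withdraw.

{"name": "step_arm", "arguments": {
  "rows": [
    {"gripper": 1, "offset": [0, -0.02, 0], "dr": [0, 0, -0.08]},
    {"gripper": 1, "offset": [0, -0.02, 0], "dr": [0, 0, -0.08]},
    {"gripper": 0.35, "offset": [0, -0.02, 0], "dr": [0, 0, -0.08]},
    {"gripper": 0.35, "offset": [0, -0.02, 0], "dr": [0, 0, -0.08]},
    {"gripper": 0.35, "offset": [0, -0.02, 0], "dr": [0, 0, -0.08]}
  ]
}}

```text
time_s: 22.87
position: [0.4636, 0.1273, 0.0894]
orientation: [2.061, 2.371, 0.0]
contact_force: [0.2, -0.5, -0.3]
grip_width: 0.0455
finger_force: 0.0
```

{"name": "step_arm", "arguments": {
  "rows": [
    {"gripper": 0.35, "offset": [0, 0, 0], "dr": [0, 0, 0]},
    {"gripper": 0.35, "offset": [0, 0, -0.5], "dr": [0, 0, 0]},
    {"gripper": 0.35, "offset": [0, 0, -2], "dr": [0, 0, 0]},
    {"gripper": 0.35, "offset": [0, 0, -5], "dr": [0, 0, 0]},
    {"gripper": 0.35, "offset": [0, 0, -8], "dr": [0, 0, 0]}
  ]
}}

```text
time_s: 23.28
position: [0.4627, 0.1273, 0.1702]
orientation: [-2.059, -2.371, 0.002]
contact_force: [0.4, -0.2, 0.3]
grip_width: 0.0555
finger_force: 0.0
```

{"name": "step_arm", "arguments": {
  "rows": [
    {"gripper": 0.35, "offset": [0, 0, -3], "dr": [0, 0, 0]},
    {"gripper": 0.35, "offset": [4, 0, -4], "dr": [0, 0, 0]},
    {"gripper": 0.35, "offset": [8, 0, -4], "dr": [0, 0, 0]},
    {"gripper": 0.35, "offset": [12, 0, -4], "dr": [0, 0, 0]},
    {"gripper": 0.35, "offset": [15, 0, -4], "dr": [0, 0, 0]}
  ]
}}

```text
time_s: 23.7
position: [0.4419, 0.2782, 0.2104]
orientation: [2.06, 2.372, 0.002]
contact_force: [0.2, -0.5, 1.7]
grip_width: 0.0555
finger_force: 0.0
```

```bash
python3 g.py 0.461 0.125 0.131 1.811; python3 b.py|sed -n 3,7p
python3 - <<'E'
from rig import r
from h import *
W=np.zeros((400,800,3),np.uint8)
for i,n in enumerate(('top','side')):
    P=r.get_image(n);u,v=proj([.46,.125,.06],P)[0].round().astype(int)
    W[:,i*400:i*400+400]=cv2.resize(P['image'][v-33:v+34,u-33:u+34],(400,400),interpolation=cv2.INTER_CUBIC)
cv2.imwrite('pics/d.png',W)
E
```

```text
t 23.7 pos [0.4419 0.2782 0.2104] yaw_y 0.1405 j [ 0.4   0.22 -0.09  1.26  0.    1.83] F [ 0.21 -0.53  1.73] M [-0.037  0.004  0.033] w 0.0555 ff 0.0
offset [-15.44  -0.26   7.92] dr [ 1.6000e-03  5.0000e-04 -1.6705e+00]
246 [162, 154, 153, 155, 155, 162, 172, 212, 222, 222, 222, 222, 222, 220, 191, 103, 130, 142]
247 [165, 155, 152, 155, 155, 162, 172, 210, 220, 220, 220, 220, 220, 219, 198, 111, 138, 142]
248 [162, 154, 155, 157, 155, 161, 172, 211, 221, 221, 221, 220, 220, 219, 206, 116, 144, 144]
249 [157, 155, 155, 158, 155, 161, 173, 209, 219, 220, 220, 220, 220, 218, 188, 137, 145, 146]
250 [157, 155, 155, 159, 159, 163, 174, 196, 217, 217, 217, 217, 218, 216, 179, 138, 146, 146]
```

View pics/d.png

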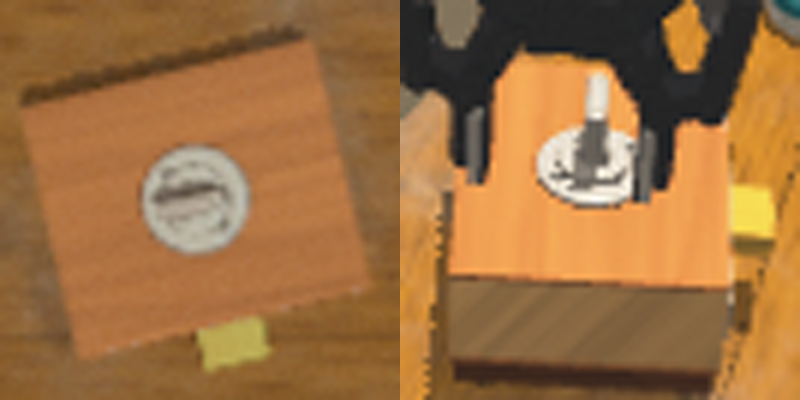

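The thumbturn stands upright with its collar flat and centred on the rose: (195,198) in the top crop, (590,165) in the side crop. The bolt is fully out in both views, and the gripper is clear. I'm handing in.

```bash
python3 -c "
from rig import r
print(r.close_job())"
```

```text
the job is handed in; nothing more can be done
None
```

The flat-paddle thumbturn is fitted with its collar flat on the rose and turned clockwise to the stop with the bolt fully out; the gripper has let go and is clear, and I handed the job in at about 24 s of the 72 s allowed.

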